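Press a shelf foot's stud home with the bench locking pliers

ROBOT

A 6-joint arm with a two-finger parallel gripper is mounted at the origin on the work surface. World frame = base frame: x ahead of the robot, y to its left, z up, the work surface at z = 0. Lengths are in mm, angles in rad, forces in N, time in s.
With the tool pointing down it reaches from about 350 to 1000 mm from the base axis. Payload 7.1 kg.
Tool frame: the origin (TCP) lies on the mounting face of the last link; the fingertips stand 173 mm ahead of it and the grasp point (between the pads) lies 155 mm ahead of it; z points along the fingers, y is the line along which they close (so a half turn about z gives the same grasp; the last joint's range is limited). The gripper opens to 85 mm and grips with 20 to 120 N. Pads are 22 mm wide; open, the fingers measure 114 mm over their backs; the gripper's body (76 mm by 85 mm) begins 54 mm behind the grasp point. The pads swing forward as they close: fully open they stand 13 mm farther back than shut.
Start: joints at [1.09, 0.423, 1.63, -0, 1.089, -0.019], TCP at [278.443, 559.532, 404.719] pointing down, gripper open.
Joint ranges: [-3, 3], [-0.9, 2.11], [0.09, 2.58], [-1.31, 4.45], [0.11, 2.69], [-2.54, 2.54]. Speed limits (rad/s): [2.39, 2.39, 3.01, 3.14, 3.14, 3.14].

INTERFACE

Orientations are given as a unit quaternion [w, x, y, z].
In Python, from rig import telemetry, cams, workorder gives the robot as it stands. The module is installed in compiled form; this text tells all that it offers.
- The arm moves only by the tool jog_arm, never from a script. Its argument "moves" is a list of rows, each an object with "gripper": the gripper's target within -1 to 1 (fully open at 1, half-way at 0, shut at -1); "slide": the shift along the tool's x, y, z in cm, a list of three; "rot": the turn, a rotation vector about the tool's x, y, z in rad, a list of three. In form: [{"gripper": gripper, "slide": [tx, ty, tz], "rot": [rx, ry, rz]}, ...]. A call has 1 to 12 rows; each row is the pose to reach, as a shift and turn from the pose commanded when the call began, along the tool's axes at that moment; what a row does not reach only later rows make up. A row lasts 1/10 s, in which the tool goes at most 50 mm and 8.59 degrees, less where a joint would pass 70% of its speed; a pose out of reach is approached as far as the arm can. A call with a gripper value outside its range is refused whole. The fingers move at their own pace and stop on an object; "squeeze" is the grip in N (left out, the last holds). Time passes only in rows, so rows that repeat a pose let the fingers close. It gives the time, the measured TCP pose, the force, the opening and the grip force at its end, in the units of the state.
- telemetry.observe(): the state, without advancing time (a new reading comes with each control period).
- cams.snapshot(name): name is "scene" or "top" or "wrist"; returns the picture (480x640x3 uint8, red, green, blue); there is no depth.
- cams.calibration(name): a dict with "fov_y" (degrees; the focal length in pixels is half the picture's height over the tangent of half this angle, whatever the lens; pixels are square), "cx", "cy" (the principal point, pixels), "view" (4x4, takes a point from world to camera coordinates). Camera axes: x right, y down, z forward; pixel columns grow to the right and rows downward; lengths in mm; the calibration is good to about 2 mm. The wrist camera is an equidistant fisheye: a pixel r from the principal point sees the ray r / f radians off the axis. A picture is of the moment at which its call begins: read the wrist's pose just before it. calibration takes no time and is no camera call; for the wrist camera it gives the pose at the moment of the call.
- workorder.sign_off(): hands the job in; it is judged then, once.
The state is a dict: "clock": time; "joint_positions": joint angles; "joint_velocities": joint speeds; "joint_efforts": joint torques, N m; "tool_pos": TCP position; "tcp_rot": TCP orientation; "contact_force": force on the tool from outside, world axes, zero at the start; "torque": the same for the moment, N m; "opening": finger opening in mm; "grasp_force": force on a finger pad.
Only numpy, scipy, OpenCV 4.12 (cv2) and the standard library are available. Lean on these libraries where they do the work, as an engineer would, in place of code of your own. Each camera call takes 0.05 s, during which the arm holds its last target. There are 200 camera calls.

TASK

Slide the black shelf foot gently along its nest until it rests against the end stop, under the open jaw of the bench locking pliers, and let go of it. Then push the upper handle down until it goes over centre and the jaw stays shut by itself, pressing the steel stud home; do not lean on anything with more than about 30 N. Finally take your hand off and free the foot by pressing the release lever (not by prying the handle up), leaving the jaw open, the foot in place against its stop and everything else on the counter undisturbed.

Things in the scene. Friction and masses are not known exactly. Their poses are not given: they have to be found in the camera images.
- clamp: Bench locking pliers on a fixed grey plate, 12 mm thick. Origin: on the counter under the plate. Own axes, used below: +x from the handles to the jaw, +y across, z up; they turn with it. Plate x -140 to 80, y -35 to 35; cross-plate under the nest x 72 to 138, y -145 to 40. Steel cheeks x -15 to 60, y -19 to 19, tops 78 up. No part of it may be loaded with over 30 N.
- nest_seat (a point): Where the foot's centre belongs: clamp x 105, y 0, 30 mm above the counter. The nest is two aluminium rails along the clamp's y (48 mm clear between them, tops 24 up, from y -101 to 34) ended by an aluminium stop, face at y 27, top 34 up. The foot slides in along the clamp's +y until it meets the stop.
- handle_hinge (a point): Hinge axis (parallel to the clamp's y) of the upper handle: clamp x 0, y 0, 52 mm up. Pushed straight down 85 mm to the -x side of it, the handle loads you with 4 to 13 N, most early on, none at dead centre; 4 to 8 mm on it meets a rubber end stop: force climbs by 5 to 10 N a mm. Past centre it stays locked; short of it, it springs open when let go.
- handle_end (a point): Middle of the top face at the free end of the upper handle, a rubber-sleeved steel bar 175 mm long from its hinge, 25 wide, 13 thick. Open it rises 35 to 51 degrees to clamp -x (end 157 to 194 up). The unread adjusting screw shifts the dead centre: 85 mm from the hinge the top face may then be anywhere from 48 to 76 up, so it must be felt.
- release_pad (a point): Top centre of the release lever's pad: dark steel, 34 mm (clamp x) by 24 (y), 6 thick, on the +y side of the handles at clamp x -130, y 75, 54 above the counter. Pressed straight down it can travel 25 mm; 14 mm is ample. Freed, the handle springs up beside it (y -13 to 13): keep clear of that.
- release (a joint): Release lever angle, rad: 0 at rest, grows as the pad is pressed down (47 mm from its axis), 0.6 at its hard stop. It springs back. 1 N to begin; with the pliers locked it meets the handle's crank at about 0.07, then needs 5 to 10 N and has thrown it back over centre by about 0.25 (12 mm down); handle and jaw then spring open by themselves.
- jaw_pad (a point): Centre of the underside of the round steel jaw pad, 18 mm across, straight above the seated foot's stud; 59 mm above the counter when open, 49 when shut. The jaw is a bar 20 wide whose top is at most 90 up when open. The handle moves it.
- foot_mid (a point): Centre of the loose shelf foot: black plastic block, 44 mm (own x) by 54 (own y), 36 high, 0.10 to 0.21 kg, standing in the nest with its own y along it, underside 12 above the counter. A steel stud 14 across stands 8 out of its top. It starts 45 to 72 short of its seat, to the clamp's -y. Push it at its -y end, with no more than 20 N.
- stud (a joint): How far the stud has been pressed into the foot, m: 0 as it stands (8 mm proud), about 0.0065 when the jaw has gone shut on it. It takes some 22 N, which only the pliers may give.
- polish_a: Bystander: nail polish bottle, copper with black cap, 29 across, 76 tall. Origin: underside.
- polish_b: Bystander: same kind of bottle.
- polish_c: Bystander: same kind of bottle.
- spare_foot: Bystander: finished shelf foot 44 x 54 x 36, its stud already flush, standing on the counter. Origin: underside.
- driver: Bystander: screwdriver, 170 long, lying on the counter.
- stud_box: Bystander: open cardboard box 120 x 90 x 40 with steel studs. Origin: underside.
Things that resemble listed ones, but are neither listed nor needed, are in the scene too. What is shaped like the part that bears foot_mid but white is not meant.

How it is judged (in metres and radians):
On the way, in this order (a step that is already met when the one before it is completed fails the run):
1. the foot rests against the stop of the nest (within 3 mm), let go of, jaw open, stud not yet pressed (y of foot_mid in the frame of clamp between -0.003 and 0.003 m and z of foot_mid in the frame of clamp below 0.033 m and z of jaw_pad in the frame of clamp above 0.0575 m and value of joint stud below 0.002 m and contact force between the fingers and foot below 0.3 N), for 0.2 s.
2. the pliers are locked: jaw shut and staying shut untouched for half a second, stud pressed at least 5 mm, foot still within 3 mm of the stop (y of foot_mid in the frame of clamp between -0.003 and 0.003 m and z of foot_mid in the frame of clamp below 0.033 m and z of jaw_pad in the frame of clamp below 0.0515 m and value of joint stud above 0.005 m and contact force between each of the fingers, the arm and clamp below 0.3 N), for 0.5 s.
3. the release lever is pressed while the pliers are still locked: lever past 0.12 rad with the jaw shut (value of joint release above 0.12 rad and z of jaw_pad in the frame of clamp below 0.0515 m).
At the end, for the whole second after the job is handed in: The foot stands in the nest within 3 mm of its seat against the stop, its stud pressed in by at least 5 mm, the jaw open again (pad at least 57.5 mm above the counter), and the release lever sprung back (y of foot_mid in the frame of clamp between -0.003 and 0.003 m and z of foot_mid in the frame of clamp below 0.033 m and z of jaw_pad in the frame of clamp above 0.0575 m and value of joint stud above 0.005 m and value of joint release below 0.05 rad); the robot touches nothing.
It fails at once if a part of the pliers is loaded with more than 30 N (contact force between any of the fingers, the arm and clamp above 30 N).
It fails at once if the foot is pushed with more than 20 N (contact force between the fingers and foot above 20 N).
It fails at once if a bystander is moved more than 15 mm (distance of any of polish_a, polish_b, polish_c, spare_foot, driver, stud_box from where it was at the start of the episode above 0.015 m).
It also fails if it takes over 67 s, if anything falls off the work surface, if the arm or the gripper's body presses on something with over 40 N, if the wrist force passes 120 N, or if a joint passes its speed limit or range.

## Working session

There is one attempt and no reset: what is moved stays moved. The work goes in short steps, Python scripts to look and compute and a tool call to move; the robot and the scene stay as the last step left them, time stands still between calls to the robot, and variables do not carry over. Pictures are saved under pics/ and viewed, at most 10 in all, crops included, and the job is handed in when it is done.

Besides the shell and the picture viewer there is one more tool, called as name(argument=value, ...), one argument or row to a line, values as JSON. jog_arm: Moves the arm, as the interface text tells. Its arguments: {"type":"object","properties":{"moves":{"type":"array"},"squeeze":{"type":"number"}},"required":["moves"]}

```bash
mkdir -p pics; python3 - <<'E'
from rig import telemetry, cams
import cv2, json
for n in ("scene","top"):
    cv2.imwrite(f"pics/{n}0.png", cams.snapshot(n)[:,:,::-1]); c=cams.calibration(n); print(n,c)
print(telemetry.observe())
E
```

```text
scene {'fov_y': 49.91957069423551, 'cx': 317.30467214783357, 'cy': 245.7689409336311, 'view': array([[-7.17670784e-01,  6.96382509e-01,  2.17633631e-04,
         4.17854951e+02],
       [ 4.07811435e-01,  4.20531435e-01, -8.10458602e-01,
        -1.28434517e+02],
       [-5.64480716e-01, -5.81553707e-01, -5.85795875e-01,
         1.65277232e+03],
       [ 0.00000000e+00,  0.00000000e+00,  0.00000000e+00,
         1.00000000e+00]])}
top {'fov_y': 48.66465980855215, 'cx': 322.8078270679459, 'cy': 241.12393694247484, 'view': array([[-1.14954895e-02, -9.99921629e-01,  4.95886607e-03,
        -1.11305271e+01],
       [-9.78496383e-01,  1.02275192e-02, -2.06010257e-01,
         5.98148027e+02],
       [ 2.05943395e-01, -7.22042125e-03, -9.78537267e-01,
         1.22265314e+03],
       [ 0.00000000e+00,  0.00000000e+00,  0.00000000e+00,
         1.00000000e+00]])}
{'clock': 0.1, 'joint_positions': array([ 1.09000966e+00,  4.23771015e-01,  1.63061834e+00,  1.44281867e-05,
        1.08862696e+00, -1.90338439e-02]), 'joint_velocities': array([ 0.00106379, -0.00022967, -0.00174645, -0.00135804, -0.00077664,
       -0.00134179]), 'joint_efforts': array([-3.86404481e-04, -5.58420146e+01, -2.82440972e+01, -2.99386807e-05,
        2.99290390e-03,  1.01969735e-05]), 'tool_pos': array([278.32332021, 559.31848113, 404.01726921]), 'tcp_rot': array([-1.82239112e-04,  2.28833970e-01,  9.73465206e-01, -6.88139288e-04]), 'contact_force': array([-0.52047018, -0.28480118,  0.69213663]), 'torque': array([-0.02242717, -0.08041393,  0.03686987]), 'grasp_force': 0.0, 'opening': 85.26217657681126}
```

View pics/scene0.png

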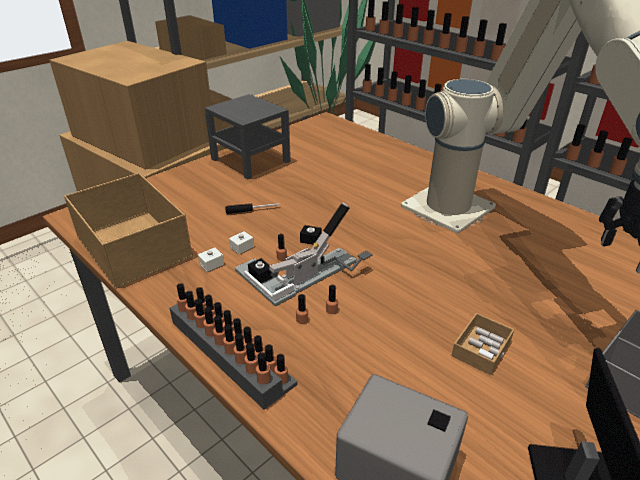

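View pics/top0.png

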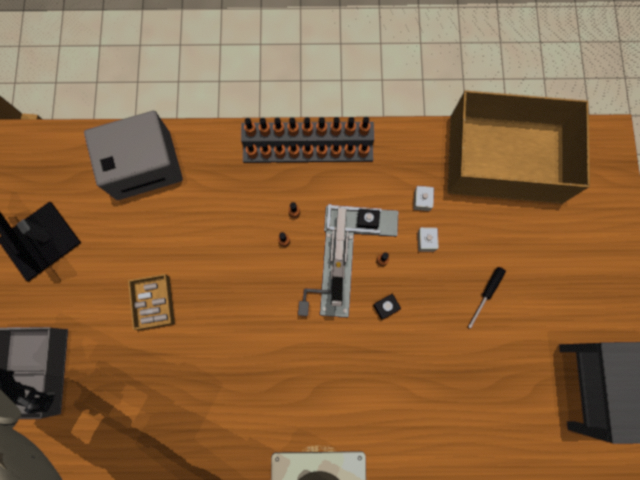

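The scene view shows the clamp around (300,270). In the top view its plate spans (323..352, 206..316), with the black foot at (369,218) in the nest, the release pad at (303,309), polish bottles at (294,210), (284,240) and (383,259), and the spare foot at (387,306).

```bash
cat > h.py <<'E'
import numpy as np
from rig import cams
def ray(n,u,v,c=None):
    c=c or cams.calibration(n); V=c["view"]; f=240/np.tan(np.radians(c["fov_y"]/2))
    x,y=(u-c["cx"])/f,(v-c["cy"])/f
    if n=="wrist":
        r=np.hypot(x,y); s=np.sin(r)/max(r,1e-9); d=np.array([x*s,y*s,np.cos(r)])
    else: d=np.array([x,y,1.])
    R=V[:3,:3]; return -R.T@V[:3,3], R.T@d/np.linalg.norm(d)
def onz(n,u,v,z,c=None):
    o,d=ray(n,u,v,c); return o+d*(z-o[2])/d[2]
def two(r):  # closest point of several rays
    A=sum(np.eye(3)-np.outer(d,d) for o,d in r); b=sum((np.eye(3)-np.outer(d,d))@o for o,d in r)
    return np.linalg.solve(A,b)
def pix(n,p,c=None):
    c=c or cams.calibration(n); V=c["view"]; f=240/np.tan(np.radians(c["fov_y"]/2))
    q=V[:3,:3]@np.array(p)+V[:3,3]
    if n=="wrist":
        t=np.arctan2(np.hypot(q[0],q[1]),q[2])/np.hypot(q[0],q[1]); return np.array([c["cx"]+f*q[0]*t,c["cy"]+f*q[1]*t])
    return np.array([c["cx"]+f*q[0]/q[2],c["cy"]+f*q[1]/q[2]])
E
python3 - <<'E'
import cv2,numpy as np
a=cv2.imread("pics/top0.png")[195:325,275:415]; b=cv2.imread("pics/scene0.png")[195:325,225:385]
a=cv2.resize(a,None,fx=4,fy=4,interpolation=cv2.INTER_CUBIC); cv2.imwrite("pics/c1.png",a)
cv2.imwrite("pics/c2.png",cv2.resize(b,None,fx=4,fy=4,interpolation=cv2.INTER_CUBIC))
from h import *
for n,p in dict(foot=(369,218),pad=(303,309),plateTL=(326,206),plBL=(321,316),plBR=(348,317)).items(): print(n,onz("top",*p,40).round())
E
```

```text
foot [ 660. -133.   40.]
pad [437.  32.  40.]
plateTL [692. -27.  40.]
plBL [420. -11.  40.]
plBR [417. -76.  40.]
```

View pics/c1.png

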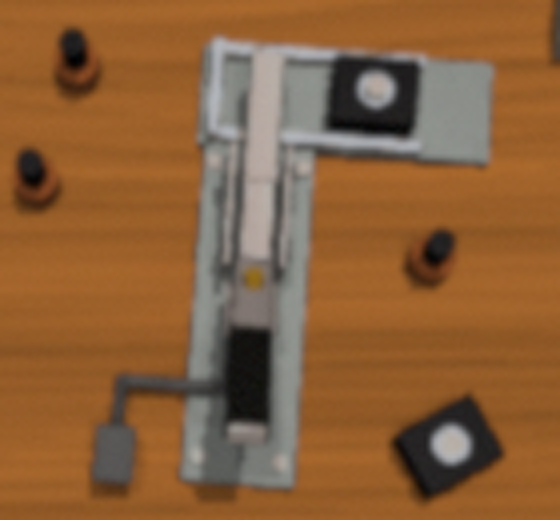

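View pics/c2.png

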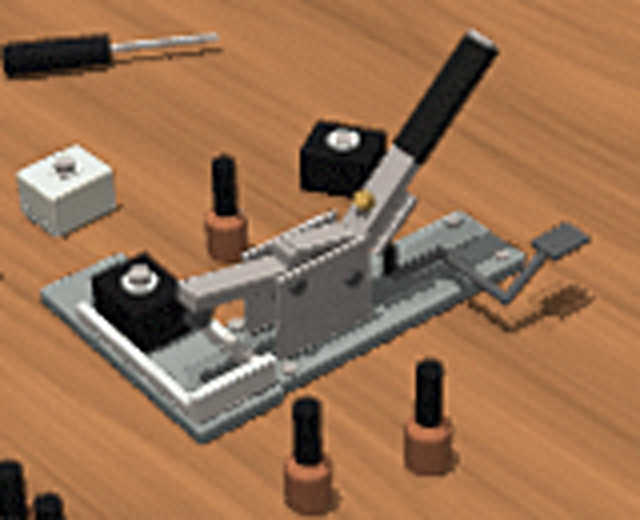

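The enlarged top view shows the plate corners at crop (181,478), (295,487), (489,163), (493,63) and (208,38), the stud at (376,89), the release pad at (114,452) and the handle end at (246,428). In the scene crop the stud is at (140,272), the pad at (560,240) and the handle end at (484,40).

```bash
python3 - <<'E'
from h import *
from scipy.optimize import least_squares
T=lambda u,v:(u/4+275-.4,v/4+195-.4); S=lambda u,v:(u/4+225-.4,v/4+195-.4)
P=[((181,478),(-140,35)),((295,487),(-140,-35)),((489,163),(72,-145)),((493,63),(138,-145)),((208,38),(138,40))]
W=np.array([onz("top",*T(*p),12)[:2] for p,_ in P]); L=np.array([l for _,l in P])
def tf(q,l): c,s=np.cos(q[2]),np.sin(q[2]); return l@np.array([[c,s],[-s,c]])+q[:2]
r=least_squares(lambda q:(tf(q,L)-W).ravel(),[560,-50,0]); q=r.x; print("clamp",q,r.fun.round(1))
# second view: plate corners in scene, crop: front (203,440)=(138,40); left(42,296)=(138,-145)
for p,l in (((203,440),(138,40)),((42,296),(138,-145))): print("scene chk",onz("scene",*S(*p),12)[:2]-tf(q,np.array(l)))
for n,a,b in (("stud",(376,89),(140,272)),("pad",(114,452),(560,240)),("hend",(246,426),(484,42))):
    w=two([ray("top",*T(*a)),ray("scene",*S(*b))]); c,s=np.cos(q[2]),np.sin(q[2]); d=w[:2]-q[:2]
    print(n,w.round(1),"clamp",(c*d[0]+s*d[1]).round(1),(-s*d[0]+c*d[1]).round(1))
for n,l in dict(seat=(105,0),h85=(-85,0),pad=(-130,75)).items(): print(n,tf(q,np.array(l)).round(1))
E
```

```text
clamp [ 5.62752607e+02 -5.53216233e+01 -8.77573561e-02] [ 0.2  0.5  0.3  0.5  0.2 -0.8  0.7 -1.5 -1.4  1.3]
scene chk [ 4.23227637 10.36508369]
scene chk [ 5.6775645  12.46409251]
stud [ 660.5 -131.8   52. ] clamp 104.1 -67.6
pad [439.2  31.1  50. ] clamp -130.7 75.3
hend [441.4 -42.8 170.9] clamp -122.0 1.8
seat [667.3 -64.5]
h85 [478.1 -47.9]
pad [439.8  30.8]
```

jog_arm(
  moves=[
    {"gripper": -1,"slide": [-67.4,-50.6,0],"rot": [0,0,-0.374]},
    {"gripper": -1,"slide": [-67.4,-50.6,0],"rot": [0,0,-0.374]},
    {"gripper": -1,"slide": [-67.4,-50.6,0],"rot": [0,0,-0.374]},
    {"gripper": -1,"slide": [-67.4,-50.6,0],"rot": [0,0,-0.374]},
    {"gripper": -1,"slide": [-67.4,-50.6,0],"rot": [0,0,-0.374]},
    {"gripper": -1,"slide": [-67.4,-50.6,0],"rot": [0,0,-0.374]},
    {"gripper": -1,"slide": [-67.4,-50.6,0],"rot": [0,0,-0.374]},
    {"gripper": -1,"slide": [-67.4,-50.6,0],"rot": [0,0,-0.374]},
    {"gripper": -1,"slide": [-67.4,-50.6,0],"rot": [0,0,-0.374]},
    {"gripper": -1,"slide": [-67.4,-50.6,0],"rot": [0,0,-0.374]},
    {"gripper": -1,"slide": [-67.4,-50.6,0],"rot": [0,0,-0.374]},
    {"gripper": -1,"slide": [-67.4,-50.6,0],"rot": [0,0,-0.374]},
  ],
  squeeze=20,
)

```text
clock: 1.3
tool_pos: [547.5, 22.1, 404.6]
tcp_rot: [-0.0, 0.044, 0.999, 0.0]
contact_force: [0.6, 0.6, 1.0]
opening: -0.2
grasp_force: 0.0
```

```bash
cat > g.py <<'E'
import sys
from h import *
from rig import telemetry
from scipy.spatial.transform import Rotation as Ro
q=np.array([562.75,-55.32,-0.0878])
def go(x,y,tip,yaw=0):
    """clamp x,y of the tool axis, tip height, tool y along clamp y (+yaw)"""
    s=telemetry.observe(); w=s["tcp_rot"]; R=Ro.from_quat([*w[1:],w[0]])
    c,si=np.cos(q[2]),np.sin(q[2]); C=np.array([[c,-si,0],[si,c,0],[0,0,1]])
    t=C@[x,y,0]+[q[0],q[1],tip+173]
    G=Ro.from_matrix(C@Ro.from_euler('z',yaw).as_matrix()@np.diag([-1,1,-1]))
    p=C.T@(s["tool_pos"]-[q[0],q[1],173])
    print("t",round(s["clock"],2),"now clamp",p.round(1),"F clamp",(C.T@s["contact_force"]).round(1))
    print("slide cm",(R.inv().apply(t-s["tool_pos"])/10).round(2),"rot",(R.inv()*G).as_rotvec().round(3), "j",s["joint_positions"].round(2))
if __name__=="__main__": go(*map(float,sys.argv[1:]))
E
python3 g.py 105 -130 150
```

```text
t 1.3 now clamp [-22.   75.7 231.6] F clamp [0.6 0.7 1. ]
slide cm [-12.7  -20.57   8.15] rot [ 0. -0. -0.] j [ 0.02  0.31  1.8   0.    1.03 -1.46]
```

jog_arm(
  moves=[
    {"gripper": -1,"slide": [-12.7,-20.6,0],"rot": [0,0,0]},
    {"gripper": -1,"slide": [-12.7,-20.6,0],"rot": [0,0,0]},
    {"gripper": -1,"slide": [-12.7,-20.6,0],"rot": [0,0,0]},
    {"gripper": -1,"slide": [-12.7,-20.6,0],"rot": [0,0,0]},
    {"gripper": -1,"slide": [-12.7,-20.6,0],"rot": [0,0,0]},
    {"gripper": -1,"slide": [-12.7,-20.6,8.1],"rot": [0,0,0]},
    {"gripper": -1,"slide": [-12.7,-20.6,8.1],"rot": [0,0,0]},
    {"gripper": -1,"slide": [-12.7,-20.6,8.1],"rot": [0,0,0]},
    {"gripper": -1,"slide": [-12.7,-20.6,8.1],"rot": [0,0,0]},
  ],
)

```text
clock: 2.2
tool_pos: [655.6, -192.1, 323.6]
tcp_rot: [-0.001, 0.044, 0.999, 0.0]
contact_force: [0.5, 0.0, 0.6]
opening: -0.2
grasp_force: 0.0
```

```bash
python3 - <<'E'
from h import *
import cv2
c=cams.calibration("wrist"); im=cams.snapshot("wrist")
cv2.imwrite("pics/w1.png",im[:,:,::-1])
print(c["fov_y"],c["cx"],c["cy"], "stud predicted",pix("wrist",[660.5,-131.8,56],c),"seat",pix("wrist",[667.3,-64.5,56],c))
np.save("w1.npy",c["view"])
E
python3 g.py 105 -130 32
```

```text
65.70646984690485 308.04790361046014 240.82935399666948 stud predicted [398.76962052 242.85469194] seat [487.24725124 243.79671013]
t 2.25 now clamp [ 105.  -128.1  152.1] F clamp [0.5 1.3 0.7]
slide cm [ 0.02 -0.18 12.01] rot [-0.     0.002  0.   ] j [-0.3   0.6   1.54 -0.    1.   -1.79]
```

View pics/w1.png

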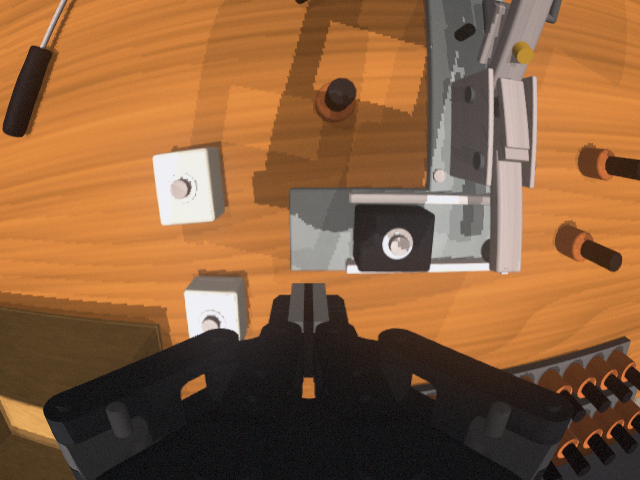

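The wrist view shows the foot's stud at (399,242), matching the prediction (399,243), with the shut fingertips at (309,290) clear of everything. Lowering.

jog_arm(
  moves=[
    {"gripper": -1,"slide": [0,-0.2,12],"rot": [0,0,0]},
    {"gripper": -1,"slide": [0,-0.2,12],"rot": [0,0,0]},
    {"gripper": -1,"slide": [0,-0.2,12],"rot": [0,0,0]},
    {"gripper": -1,"slide": [0,-0.2,12],"rot": [0,0,0]},
    {"gripper": -1,"slide": [0,-0.2,12],"rot": [0,0,0]},
  ],
)

```text
clock: 2.75
tool_pos: [656.6, -194.3, 206.1]
tcp_rot: [0.002, 0.044, 0.999, -0.0]
contact_force: [-0.3, -0.6, 0.4]
opening: 0.2
grasp_force: 0.0
```

```bash
python3 g.py 105 -115 32
```

```text
t 2.75 now clamp [ 105.7 -130.2   33.1] F clamp [-0.3 -0.7  0.4]
slide cm [0.07 1.52 0.11] rot [-0.001  0.003  0.   ] j [-0.31  0.75  1.58 -0.    0.81 -1.79]
```

Advance 10 mm quickly, then 3 mm per row to meet the foot and push it.

jog_arm(
  moves=[
    {"gripper": -1,"slide": [0,0.5,0.1],"rot": [0,0,0]},
    {"gripper": -1,"slide": [0,1.0,0.1],"rot": [0,0,0]},
    {"gripper": -1,"slide": [0,1.3,0.1],"rot": [0,0,0]},
    {"gripper": -1,"slide": [0,1.6,0.1],"rot": [0,0,0]},
    {"gripper": -1,"slide": [0,1.9,0.1],"rot": [0,0,0]},
    {"gripper": -1,"slide": [0,2.2,0.1],"rot": [0,0,0]},
    {"gripper": -1,"slide": [0,2.5,0.1],"rot": [0,0,0]},
    {"gripper": -1,"slide": [0,2.8,0.1],"rot": [0,0,0]},
    {"gripper": -1,"slide": [0,3.1,0.1],"rot": [0,0,0]},
    {"gripper": -1,"slide": [0,3.4,0.1],"rot": [0,0,0]},
    {"gripper": -1,"slide": [0,3.7,0.1],"rot": [0,0,0]},
    {"gripper": -1,"slide": [0,4.0,0.1],"rot": [0,0,0]},
  ],
)

```text
clock: 3.95
tool_pos: [658.9, -154.1, 202.7]
tcp_rot: [-0.0, 0.044, 0.999, -0.0]
contact_force: [-0.2, -0.3, 0.6]
opening: 0.1
grasp_force: 0.7
```

```bash
python3 g.py 105 -55 32; python3 - <<'E'
from h import *
import cv2
im=cams.snapshot("top"); 
cv2.imwrite("pics/t2.png",cv2.resize(im[195:325,275:415,::-1],None,fx=4,fy=4,interpolation=cv2.INTER_CUBIC))
c=cams.calibration("wrist"); im=cams.snapshot("wrist"); cv2.imwrite("pics/w2.png",im[:,:,::-1])
E
```

```text
t 3.95 now clamp [104.4 -90.   29.7] F clamp [-0.2 -0.4  0.6]
slide cm [-0.06  3.5  -0.23] rot [-0. -0. -0.] j [-0.25  0.75  1.59 -0.    0.8  -1.73]
```

View pics/w2.png

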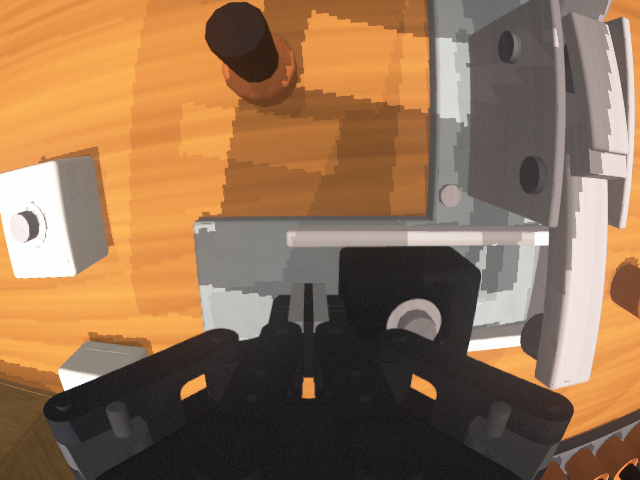

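```bash
python3 - <<'E'
from h import *
from g import q
c=cams.calibration("wrist")
for p,z in (((418,325),56),((340,250),48),((309,285),32),((328,290),32)):
    w=onz("wrist",*p,z,c); d=w[:2]-q[:2]; co,s=np.cos(q[2]),np.sin(q[2]); print(p,(co*d[0]+s*d[1]).round(1),(-s*d[0]+co*d[1]).round(1))
E
```

```text
(418, 325) 102.0 -50.7
(340, 250) 75.8 -79.4
(309, 285) 95.4 -90.2
(328, 290) 97.6 -82.4
```

The foot is moving with the fingers: stud at (418,325), foot now about 51 mm short and finger half-thickness about 11 mm. Continuing.

jog_arm(
  moves=[
    {"gripper": -1,"slide": [0,0.3,-0.2],"rot": [0,0,0]},
    {"gripper": -1,"slide": [0,0.6,-0.3],"rot": [0,0,0]},
    {"gripper": -1,"slide": [0,0.9,-0.3],"rot": [0,0,0]},
    {"gripper": -1,"slide": [0,1.2,-0.3],"rot": [0,0,0]},
    {"gripper": -1,"slide": [0,1.5,-0.3],"rot": [0,0,0]},
    {"gripper": -1,"slide": [0,1.8,-0.3],"rot": [0,0,0]},
    {"gripper": -1,"slide": [0,2.1,-0.3],"rot": [0,0,0]},
    {"gripper": -1,"slide": [0,2.4,-0.3],"rot": [0,0,0]},
    {"gripper": -1,"slide": [0,2.7,-0.3],"rot": [0,0,0]},
    {"gripper": -1,"slide": [0,3.0,-0.3],"rot": [0,0,0]},
    {"gripper": -1,"slide": [0,3.3,-0.3],"rot": [0,0,0]},
    {"gripper": -1,"slide": [0,3.5,-0.3],"rot": [0,0,0]},
  ],
)

```text
clock: 5.25
tool_pos: [662.0, -119.2, 205.7]
tcp_rot: [0.0, 0.044, 0.999, 0.0]
contact_force: [-0.2, -0.7, -1.3]
opening: -0.4
grasp_force: 0.4
```

```bash
python3 g.py 105 -38 34
```

```text
t 5.25 now clamp [104.4 -54.9  32.7] F clamp [-0.2 -0.7 -1.3]
slide cm [-0.06  1.69 -0.13] rot [0. 0. 0.] j [-0.2   0.74  1.6   0.    0.8  -1.68]
```

jog_arm(
  moves=[
    {"gripper": -1,"slide": [0,0.2,0],"rot": [0,0,0]},
    {"gripper": -1,"slide": [0,0.4,0],"rot": [0,0,0]},
    {"gripper": -1,"slide": [0,0.6,0],"rot": [0,0,0]},
    {"gripper": -1,"slide": [0,0.8,0],"rot": [0,0,0]},
    {"gripper": -1,"slide": [0,1.0,0],"rot": [0,0,0]},
    {"gripper": -1,"slide": [0,1.1,0],"rot": [0,0,0]},
    {"gripper": -1,"slide": [0,1.2,0],"rot": [0,0,0]},
    {"gripper": -1,"slide": [0,1.3,0],"rot": [0,0,0]},
  ],
)

```text
clock: 6.05
tool_pos: [663.2, -107.9, 206.3]
tcp_rot: [0.001, 0.044, 0.999, -0.001]
contact_force: [-1.9, -12.2, 3.3]
opening: -0.1
grasp_force: 0.4
```

```bash
python3 g.py 105 -38 33; python3 - <<'E'
from h import *
from g import q
import cv2
im=cams.snapshot("top"); a=im[195:260,315:415,::-1]
cv2.imwrite("pics/t3.png",cv2.resize(a,None,fx=7,fy=7,interpolation=cv2.INTER_CUBIC))
im=cams.snapshot("scene"); cv2.imwrite("pics/s3.png",cv2.resize(im[235:310,225:325,::-1],None,fx=7,fy=7,interpolation=cv2.INTER_CUBIC))
E
```

```text
t 6.05 now clamp [104.7 -43.6  33.3] F clamp [ -0.8 -12.3   3.3]
slide cm [-0.03  0.56  0.03] rot [-0.002  0.001 -0.   ] j [-0.18  0.74  1.61 -0.    0.79 -1.66]
```

View pics/s3.png

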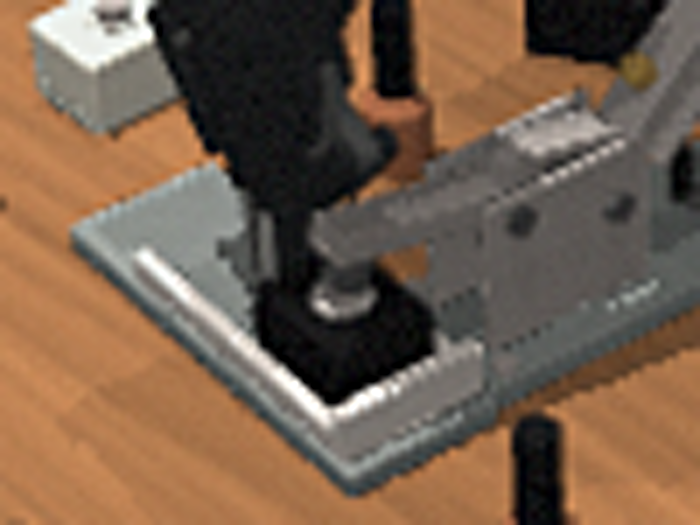

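The scene crop shows the foot against the aluminium stop with its stud under the jaw pad (crop (345,300)); the 12 N reaction confirms the stop. Backing off and rising.

jog_arm(
  moves=[
    {"gripper": -1,"slide": [0,-0.3,0],"rot": [0,0,0]},
    {"gripper": -1,"slide": [0,-1.0,0],"rot": [0,0,0]},
    {"gripper": -1,"slide": [0,-3.0,0],"rot": [0,0,0]},
    {"gripper": -1,"slide": [0,-6.0,0],"rot": [0,0,0]},
    {"gripper": -1,"slide": [0,-6.5,0],"rot": [0,0,0]},
    {"gripper": -1,"slide": [0,-6.5,-5],"rot": [0,0,0]},
    {"gripper": -1,"slide": [0,-6.5,-10],"rot": [0,0,0]},
    {"gripper": -1,"slide": [0,-6.5,-15],"rot": [0,0,0]},
    {"gripper": -1,"slide": [0,-6.5,-20],"rot": [0,0,0]},
    {"gripper": -1,"slide": [0,-6.5,-20],"rot": [0,0,0]},
  ],
)

```text
clock: 7.15
tool_pos: [659.1, -172.3, 414.4]
tcp_rot: [0.007, 0.044, 0.999, -0.001]
contact_force: [-0.2, 0.2, -0.3]
opening: 0.3
grasp_force: 0.0
```

```bash
python3 g.py -85 0 180; python3 - <<'E'
from h import *
from g import q
import cv2
im=cams.snapshot("top"); a=im[195:260,315:415,::-1]
cv2.imwrite("pics/t4.png",cv2.resize(a,None,fx=7,fy=7,interpolation=cv2.INTER_CUBIC))
w=cams.snapshot("wrist"); cv2.imwrite("pics/w4.png",w[:,:,::-1])
E
```

```text
t 7.15 now clamp [ 106.3 -108.1  241.4] F clamp [-0.2  0.2 -0.3]
slide cm [19.21 10.81  5.86] rot [-0.002  0.014 -0.   ] j [-0.27  0.49  1.49  0.    1.14 -1.76]
```

View pics/w4.png

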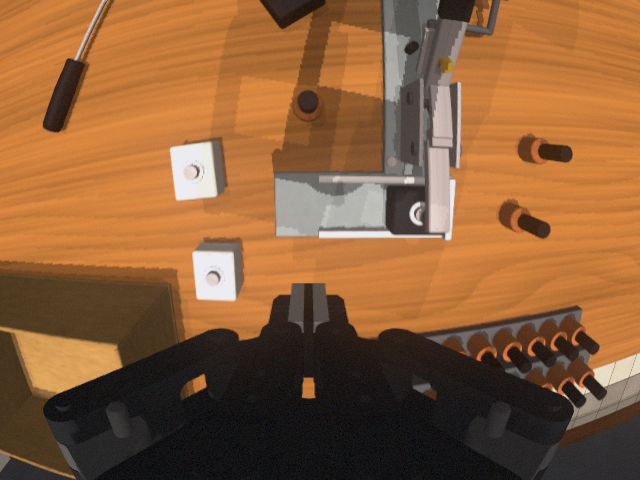

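The foot sits at (386..425, 185..235) in the nest under the jaw, near the stop at (450,210). Numeric check of its -y edge, and move over the handle.

```bash
python3 - <<'E'
from h import *
from g import q
import cv2
c=cams.calibration("wrist"); im=cv2.imread("pics/w4.png").max(2)
for r in (200,205,210,215,220): print(r,im[r,376:396:2].tolist())
for p,z in (((386.5,187),48),((386.5,233),48),((319,178),24),((275,172),12),((275,237),12)):
    w=onz("wrist",*p,z,c); d=w[:2]-q[:2]; co,s=np.cos(q[2]),np.sin(q[2]); print(p,(co*d[0]+s*d[1]).round(1),(-s*d[0]+co*d[1]).round(1))
E
```

```text
200 [196, 192, 191, 190, 166, 90, 47, 47, 51, 56]
205 [191, 190, 190, 189, 166, 67, 49, 52, 46, 60]
210 [192, 191, 189, 191, 167, 59, 51, 54, 52, 56]
215 [192, 194, 194, 174, 161, 56, 55, 52, 52, 62]
220 [194, 195, 193, 173, 158, 55, 50, 56, 53, 63]
(386.5, 187) 78.6 -37.8
(386.5, 233) 121.4 -35.9
(319, 178) 73.5 -98.1
(275, 172) 68.5 -140.9
(275, 237) 134.5 -142.2
```

jog_arm(
  moves=[
    {"gripper": -1,"slide": [19.2,10.8,0],"rot": [0,0,0]},
    {"gripper": -1,"slide": [19.2,10.8,0],"rot": [0,0,0]},
    {"gripper": -1,"slide": [19.2,10.8,0],"rot": [0,0,0]},
    {"gripper": -1,"slide": [19.2,10.8,0],"rot": [0,0,0]},
    {"gripper": -1,"slide": [19.2,10.8,0],"rot": [0,0,0]},
    {"gripper": -1,"slide": [19.2,10.8,3],"rot": [0,0,0]},
    {"gripper": -1,"slide": [19.2,10.8,5.9],"rot": [0,0,0]},
    {"gripper": -1,"slide": [19.2,10.8,5.9],"rot": [0,0,0]},
  ],
)

```text
clock: 8.05
tool_pos: [473.2, -46.6, 342.5]
tcp_rot: [-0.005, 0.044, 0.999, 0.0]
contact_force: [0.4, -0.5, -0.3]
opening: 0.0
grasp_force: 0.0
```

```bash
python3 g.py -85 0 160
```

```text
t 8.05 now clamp [-89.9   0.9 169.5] F clamp [ 0.4 -0.5 -0.3]
slide cm [-0.5  -0.09  0.94] rot [ 0.   -0.01  0.  ] j [-0.12  0.3   2.    0.    0.85 -1.61]
```

```bash
python3 - <<'E'
from h import *
from g import q
import cv2
co,s=np.cos(q[2]),np.sin(q[2])
W=lambda x,y,z:[q[0]+co*x-s*y,q[1]+s*x+co*y,z]
im=cams.snapshot("scene")[:,:,::-1].copy(); cv2.imwrite("pics/s5raw.png",im)
u0,v0=235,240; k=8
a=cv2.resize(im[v0:v0+70,u0:u0+90],None,fx=k,fy=k,interpolation=cv2.INTER_CUBIC)
c=cams.calibration("scene")
def dot(p,col):
    u=(pix("scene",W(*p),c)-[u0,v0]+.5)*k; cv2.circle(a,tuple(int(t) for t in u),3,col,-1)
for dy,col in ((0,(0,255,0)),(-8,(0,0,255))):
    for x in (83,127):
        for y in (-27,27): dot((x,y+dy,48),col)
for p in ((138,40,12),(138,-145,12),(129,34,24),(129,-101,24)): dot(p,(255,0,0))
for p in ((81,27,34),(129,27,34)): dot(p,(255,0,255))
cv2.imwrite("pics/s5.png",a)
E
```

```text
(no output)
```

View pics/s5.png

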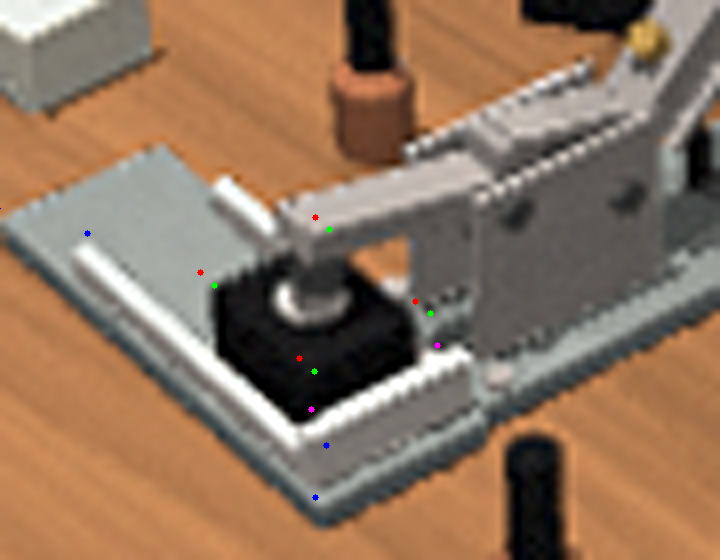

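The overlay leaves the foot's seating uncertain by about 4 mm, with its corners at (212,288) and (418,320). A closer look from above the stop is worth it before locking.

```bash
python3 - <<'E'
from h import *
from g import q
V=cams.calibration("wrist")["view"]; o=-V[:3,:3].T@V[:3,3]; d=o[:2]-q[:2]; co,s=np.cos(q[2]),np.sin(q[2])
print("cam clamp",co*d[0]+s*d[1],-s*d[0]+co*d[1],o[2])
E
python3 g.py 160 27 180
```

```text
cam clamp -154.4182935474752 -0.15270297566861757 314.36866610537174
t 8.1 now clamp [-88.8   0.8 171.3] F clamp [1.1 0.4 1.1]
slide cm [-24.88   2.63  -1.04] rot [ 0.    -0.007 -0.   ] j [-0.12  0.3   2.    0.    0.85 -1.61]
```

jog_arm(
  moves=[
    {"gripper": -1,"slide": [-25.8,2.6,-1],"rot": [0,0,0]},
    {"gripper": -1,"slide": [-25.8,2.6,-1],"rot": [0,0,0]},
    {"gripper": -1,"slide": [-25.8,2.6,-1],"rot": [0,0,0]},
    {"gripper": -1,"slide": [-25.8,2.6,-1],"rot": [0,0,0]},
    {"gripper": -1,"slide": [-25.8,2.6,-1],"rot": [0,0,0]},
    {"gripper": -1,"slide": [-25.8,2.6,4],"rot": [0,0,0]},
    {"gripper": -1,"slide": [-25.8,2.6,4],"rot": [0,0,0]},
    {"gripper": -1,"slide": [-25.8,2.6,4],"rot": [0,0,0]},
  ],
)

```text
clock: 8.9
tool_pos: [734.3, -43.8, 305.6]
tcp_rot: [-0.002, 0.044, 0.999, 0.0]
contact_force: [0.3, -0.1, 0.1]
opening: 0.0
grasp_force: 0.0
```

```bash
python3 - <<'E'
from h import *
from g import q
import cv2,pickle
c=cams.calibration("wrist"); im=cams.snapshot("wrist")[:,:,::-1].copy(); cv2.imwrite("pics/w6raw.png",im); pickle.dump(c,open("w6.pkl","wb"))
co,s=np.cos(q[2]),np.sin(q[2]); W=lambda x,y,z:[q[0]+co*x-s*y,q[1]+s*x+co*y,z]
p=pix("wrist",W(105,5,40),c); u0,v0=[int(t) for t in p-[95,65]]; u0=max(u0,0);v0=max(v0,0); k=4
g=(255*(im[v0:v0+130,u0:u0+190]/255.)**.55).astype(np.uint8)
a=cv2.resize(g,None,fx=k,fy=k,interpolation=cv2.INTER_CUBIC); print(u0,v0)
for P,col in (((129,27,34),(255,0,255)),((81,27,34),(255,0,255)),((83,27,48),(0,255,0)),((127,27,48),(0,255,0)),((83,-27,48),(0,255,0)),((127,-27,48),(0,255,0)),((138,40,12),(255,0,0)),((72,40,12),(255,0,0))):
    u=(pix("wrist",W(*P),c)-[u0,v0]+.5)*k; cv2.circle(a,tuple(int(t) for t in u),3,col,-1)
cv2.imwrite("pics/w6.png",a)
E
python3 g.py 105 -60 60
```

```text
179 80
t 8.95 now clamp [170.2  26.5 134.5] F clamp [-0.1  0.1  0.6]
slide cm [ 6.51 -8.66  7.46] rot [ 0.    -0.001 -0.   ] j [-0.08  0.69  1.42  0.    1.04 -1.56]
```

View pics/w6.png

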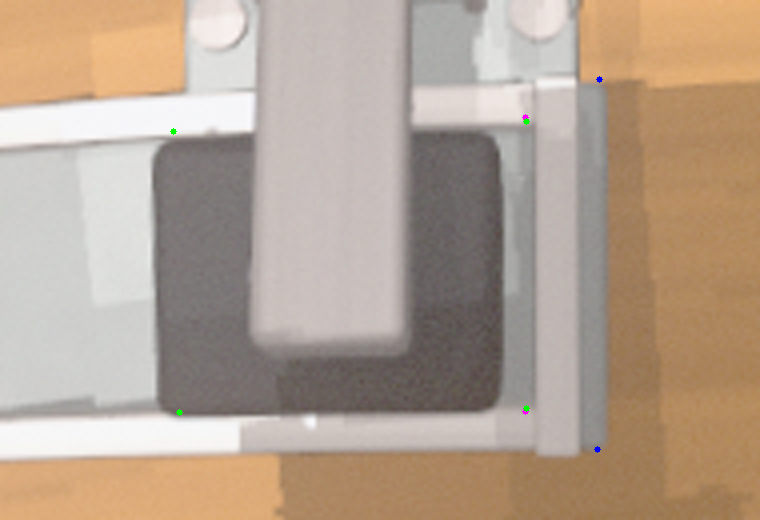

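The foot's +y edge is at crop x=502 and the stop face at 536, a gap of about 5 mm, so the earlier force was the gripper's wide linkage touching the jaw. I'll turn the gripper 90° so its narrow side faces the jaw, and push again.

jog_arm(
  moves=[
    {"gripper": -1,"slide": [6.5,-10.6,0],"rot": [0,0,0.15]},
    {"gripper": -1,"slide": [6.5,-10.6,0],"rot": [0,0,0.3]},
    {"gripper": -1,"slide": [6.5,-10.6,0],"rot": [0,0,0.45]},
    {"gripper": -1,"slide": [6.5,-10.6,0],"rot": [0,0,0.6]},
    {"gripper": -1,"slide": [6.5,-10.6,0],"rot": [0,0,0.75]},
    {"gripper": -1,"slide": [6.5,-10.6,0],"rot": [0,0,0.9]},
    {"gripper": -1,"slide": [6.5,-10.6,0],"rot": [0,0,1.05]},
    {"gripper": -1,"slide": [6.5,-10.6,2],"rot": [0,0,1.2]},
    {"gripper": -1,"slide": [6.5,-10.6,4],"rot": [0,0,1.35]},
    {"gripper": -1,"slide": [6.5,-10.6,6],"rot": [0,0,1.5]},
    {"gripper": -1,"slide": [6.5,-10.6,6],"rot": [0,0,1.571]},
    {"gripper": -1,"slide": [6.5,-10.6,6],"rot": [0,0,1.571]},
  ],
)

```text
clock: 10.15
tool_pos: [660.8, -143.7, 249.1]
tcp_rot: [0.001, 0.738, 0.675, 0.001]
contact_force: [0.5, 0.0, 0.3]
opening: -0.6
grasp_force: 0.0
```

```bash
python3 g.py 105 -60 36 -1.5708
```

```text
t 10.15 now clamp [105.5 -79.4  76.1] F clamp [0.5 0.1 0.3]
slide cm [ 1.95 -0.06  4.01] rot [ 0.002  0.    -0.001] j [-0.23  0.68  1.59  0.    0.87 -0.14]
```

jog_arm(
  moves=[
    {"gripper": -1,"slide": [0,0,4],"rot": [0,0,0]},
    {"gripper": -1,"slide": [0,0,4],"rot": [0,0,0]},
    {"gripper": -1,"slide": [1,0,4],"rot": [0,0,0]},
    {"gripper": -1,"slide": [2,0,4],"rot": [0,0,0]},
    {"gripper": -1,"slide": [2.5,0,4],"rot": [0,0,0]},
    {"gripper": -1,"slide": [3.0,0,4],"rot": [0,0,0]},
    {"gripper": -1,"slide": [3.3,0,4],"rot": [0,0,0]},
    {"gripper": -1,"slide": [3.6,0,4],"rot": [0,0,0]},
    {"gripper": -1,"slide": [3.8,0,4],"rot": [0,0,0]},
    {"gripper": -1,"slide": [3.9,0,4],"rot": [0,0,0]},
    {"gripper": -1,"slide": [4.0,0,4],"rot": [0,0,0]},
    {"gripper": -1,"slide": [4.1,0,4],"rot": [0,0,0]},
  ],
)

```text
clock: 11.35
tool_pos: [664.5, -102.9, 206.8]
tcp_rot: [0.0, 0.738, 0.675, -0.0]
contact_force: [0.8, -1.8, 0.3]
opening: -0.1
grasp_force: 0.8
```

```bash
python3 g.py 105 -36 36 -1.5708
```

```text
t 11.35 now clamp [105.5 -38.5  33.8] F clamp [ 1.  -1.7  0.3]
slide cm [ 0.25 -0.05 -0.22] rot [ 0.  0. -0.] j [-0.17  0.74  1.6  -0.    0.8  -0.08]
```

jog_arm(
  moves=[
    {"gripper": -1,"slide": [0.1,0,0],"rot": [0,0,0]},
    {"gripper": -1,"slide": [0.15,0,0],"rot": [0,0,0]},
    {"gripper": -1,"slide": [0.2,0,0],"rot": [0,0,0]},
  ],
)

```text
clock: 11.65
tool_pos: [664.6, -100.7, 206.8]
tcp_rot: [0.0, 0.738, 0.675, 0.0]
contact_force: [0.4, -2.2, 0.9]
opening: 0.2
grasp_force: 0.9
```

```bash
python3 g.py 105 -36 36 -1.5708
```

```text
t 11.65 now clamp [105.5 -36.3  33.8] F clamp [ 0.5 -2.2  0.9]
slide cm [ 0.03 -0.05 -0.22] rot [ 0.  0. -0.] j [-0.17  0.74  1.61 -0.    0.8  -0.08]
```

jog_arm(
  moves=[
    {"gripper": -1,"slide": [0.1,0,0],"rot": [0,0,0]},
    {"gripper": -1,"slide": [0.15,0,0],"rot": [0,0,0]},
    {"gripper": -1,"slide": [0.2,0,0],"rot": [0,0,0]},
  ],
)

```text
clock: 11.95
tool_pos: [664.9, -99.6, 206.9]
tcp_rot: [0.001, 0.737, 0.676, -0.0]
contact_force: [-0.1, -9.3, 1.7]
opening: 0.1
grasp_force: 4.9
```

```bash
python3 g.py 105 -36 36 -1.5708
```

```text
t 11.95 now clamp [105.6 -35.2  33.9] F clamp [ 0.7 -9.3  1.7]
slide cm [-0.08 -0.06 -0.21] rot [0.001 0.002 0.   ] j [-0.17  0.74  1.61 -0.    0.8  -0.08]
```

jog_arm(
  moves=[
    {"gripper": -1,"slide": [-0.3,0,0],"rot": [0,0,0]},
    {"gripper": -1,"slide": [-1.5,0,0],"rot": [0,0,0]},
    {"gripper": -1,"slide": [-4,0,0],"rot": [0,0,0]},
    {"gripper": -1,"slide": [-4,0,-5],"rot": [0,0,0]},
    {"gripper": -1,"slide": [-4,0,-10],"rot": [0,0,0]},
    {"gripper": -1,"slide": [-1,0,-12],"rot": [0,0,0]},
    {"gripper": -1,"slide": [-0.2,0,-12],"rot": [0,0,0]},
    {"gripper": -1,"slide": [-0.2,0,-12],"rot": [0,0,0]},
  ],
)

```text
clock: 12.75
tool_pos: [664.4, -99.8, 326.7]
tcp_rot: [-0.0, 0.737, 0.676, 0.0]
contact_force: [-0.9, -0.2, 0.2]
opening: 0.3
grasp_force: 0.0
```

```bash
python3 - <<'E'
from h import *
from g import q
import cv2
c=cams.calibration("wrist"); im=cams.snapshot("wrist"); g=im.max(2).astype(np.float32)
co,s=np.cos(q[2]),np.sin(q[2]); W=lambda x,y,z:[q[0]+co*x-s*y,q[1]+s*x+co*y,z]
# brightness profile along clamp y at several x (plane z=48 for foot top)
for z in (48,34):
  ys=np.arange(-36,46,1.)
  for x in (88,122):
    P=np.array([pix("wrist",W(x,y,z),c) for y in ys],np.float32)
    v=cv2.remap(g,P[:,:1],P[:,1:],cv2.INTER_LINEAR).ravel()
    print(z,x,[f"{int(y)}:{int(a)}" for y,a in zip(ys,v) if y<-20 or y>15])
E
python3 g.py -85 0 175 -1.5708
```

```text
48 88 ['-36:115', '-35:113', '-34:114', '-33:111', '-32:113', '-31:113', '-30:112', '-29:113', '-28:114', '-27:113', '-26:111', '-25:82', '-24:47', '-23:45', '-22:45', '-21:47', '16:53', '17:53', '18:56', '19:56', '20:55', '21:54', '22:53', '23:56', '24:55', '25:57', '26:55', '27:52', '28:72', '29:159', '30:192', '31:194', '32:197', '33:199', '34:197', '35:135', '36:125', '37:127', '38:124', '39:111', '40:122', '41:131', '42:132', '43:134', '44:135', '45:133']
48 122 ['-36:178', '-35:179', '-34:181', '-33:181', '-32:181', '-31:180', '-30:181', '-29:180', '-28:170', '-27:165', '-26:163', '-25:123', '-24:58', '-23:57', '-22:57', '-21:58', '16:76', '17:77', '18:74', '19:76', '20:77', '21:79', '22:76', '23:78', '24:79', '25:78', '26:73', '27:67', '28:73', '29:203', '30:244', '31:245', '32:245', '33:244', '34:244', '35:178', '36:154', '37:195', '38:200', '39:170', '40:176', '41:202', '42:205', '43:204', '44:206', '45:205']
34 88 ['-36:113', '-35:112', '-34:114', '-33:112', '-32:111', '-31:113', '-30:111', '-29:110', '-28:78', '-27:47', '-26:44', '-25:45', '-24:46', '-23:44', '-22:46', '-2
[... 218 characters left out ...]
125', '39:120', '40:117', '41:132', '42:136', '43:136', '44:137', '45:137']
34 122 ['-36:180', '-35:180', '-34:180', '-33:180', '-32:179', '-31:168', '-30:165', '-29:163', '-28:114', '-27:59', '-26:55', '-25:56', '-24:56', '-23:57', '-22:58', '-21:59', '16:76', '17:75', '18:76', '19:75', '20:77', '21:79', '22:80', '23:79', '24:77', '25:78', '26:73', '27:64', '28:74', '29:205', '30:244', '31:244', '32:245', '33:245', '34:244', '35:208', '36:152', '37:187', '38:201', '39:191', '40:166', '41:188', '42:201', '43:202', '44:205', '45:202']
t 12.8 now clamp [104.8 -36.1 152.6] F clamp [ 0.3 -0.6 -0.1]
slide cm [  3.63 -18.98  -2.2 ] rot [-0.002 -0.     0.001] j [-0.17  0.58  1.57 -0.    0.99 -0.08]
```

Black meets the stop with no gap at x=88 and x=122, so the foot is seated. Now over the handle.

```bash
sed -i 's/562.75,-55.32/562.86,-54.03/' g.py; python3 g.py -85 0 175 -1.5708
```

```text
t 12.8 now clamp [104.8 -37.4 152.6] F clamp [ 0.3 -0.6 -0.1]
slide cm [  3.75 -18.98  -2.2 ] rot [-0.002 -0.     0.001] j [-0.17  0.58  1.57 -0.    0.99 -0.08]
```

jog_arm(
  moves=[
    {"gripper": -1,"slide": [3.7,-9,-2.5],"rot": [0,0,0]},
    {"gripper": -1,"slide": [3.7,-19,-2.5],"rot": [0,0,0]},
    {"gripper": -1,"slide": [3.7,-19,-2.5],"rot": [0,0,0]},
    {"gripper": -1,"slide": [3.7,-19,-2.5],"rot": [0,0,0]},
    {"gripper": -1,"slide": [3.7,-19,-2.5],"rot": [0,0,0]},
    {"gripper": -1,"slide": [3.7,-19,-2.5],"rot": [0,0,0]},
    {"gripper": -1,"slide": [3.7,-19,-2.5],"rot": [0,0,0]},
  ],
)

```text
clock: 13.5
tool_pos: [479.6, -47.7, 351.3]
tcp_rot: [0.0, 0.738, 0.675, 0.0]
contact_force: [0.8, 0.6, -0.5]
opening: 0.3
grasp_force: 0.0
```

```bash
python3 g.py -85 0 160 -1.5708
```

```text
t 13.5 now clamp [-83.5  -1.  178.3] F clamp [ 0.8  0.7 -0.5]
slide cm [ 0.1  -0.15  1.83] rot [ 0.     0.    -0.001] j [-0.12  0.29  1.98 -0.    0.87 -0.04]
```

jog_arm(
  moves=[
    {"gripper": -1,"slide": [0.1,-0.1,0.8],"rot": [0,0,0]},
    {"gripper": -1,"slide": [0.1,-0.1,1.6],"rot": [0,0,0]},
    {"gripper": -1,"slide": [0.1,-0.1,2.2],"rot": [0,0,0]},
    {"gripper": -1,"slide": [0.1,-0.1,2.8],"rot": [0,0,0]},
    {"gripper": -1,"slide": [0.1,-0.1,3.4],"rot": [0,0,0]},
    {"gripper": -1,"slide": [0.1,-0.1,4.0],"rot": [0,0,0]},
  ],
)

```text
clock: 14.1
tool_pos: [478.0, -46.1, 311.4]
tcp_rot: [0.0, 0.738, 0.675, 0.0]
contact_force: [0.5, -0.3, 2.7]
opening: 0.3
grasp_force: 1.3
```

```bash
python3 g.py -85 0 100 -1.5708
```

```text
t 14.1 now clamp [-85.2   0.5 138.4] F clamp [ 0.5 -0.3  2.7]
slide cm [-0.05  0.02  3.84] rot [ 0.001  0.    -0.   ] j [-0.12  0.36  2.01 -0.    0.77 -0.03]
```

Contact. Continue to tip ≈ 90.

jog_arm(
  moves=[
    {"gripper": -1,"slide": [0,0,0.5],"rot": [0,0,0]},
    {"gripper": -1,"slide": [0,0,1.0],"rot": [0,0,0]},
    {"gripper": -1,"slide": [0,0,1.5],"rot": [0,0,0]},
    {"gripper": -1,"slide": [0,0,2.0],"rot": [0,0,0]},
    {"gripper": -1,"slide": [0,0,2.5],"rot": [0,0,0]},
    {"gripper": -1,"slide": [0,0,3.0],"rot": [0,0,0]},
    {"gripper": -1,"slide": [0,0,3.4],"rot": [0,0,0]},
    {"gripper": -1,"slide": [0,0,3.8],"rot": [0,0,0]},
    {"gripper": -1,"slide": [0,0,4.2],"rot": [0,0,0]},
    {"gripper": -1,"slide": [0,0,4.6],"rot": [0,0,0]},
    {"gripper": -1,"slide": [0,0,5.0],"rot": [0,0,0]},
  ],
)

```text
clock: 15.2
tool_pos: [477.4, -46.0, 261.6]
tcp_rot: [-0.0, 0.738, 0.675, -0.0]
contact_force: [-1.6, 0.1, 5.9]
opening: -0.0
grasp_force: 2.9
```

```bash
python3 g.py -85 0 80 -1.5708
```

```text
t 15.2 now clamp [-85.8   0.5  88.6] F clamp [-1.7 -0.   5.9]
slide cm [-0.05  0.08  0.86] rot [-0.001 -0.    -0.   ] j [-0.12  0.45  2.03 -0.    0.66 -0.03]
```

jog_arm(
  moves=[
    {"gripper": -1,"slide": [0,0,0.3],"rot": [0,0,0]},
    {"gripper": -1,"slide": [0,0,0.6],"rot": [0,0,0]},
    {"gripper": -1,"slide": [0,0,0.9],"rot": [0,0,0]},
    {"gripper": -1,"slide": [0,0,1.2],"rot": [0,0,0]},
  ],
)

```text
clock: 15.6
tool_pos: [477.3, -46.0, 249.4]
tcp_rot: [-0.0, 0.738, 0.675, -0.0]
contact_force: [-0.7, 0.8, 4.5]
opening: 0.3
grasp_force: 1.7
```

jog_arm(
  moves=[
    {"gripper": -1,"slide": [0,0,0.2],"rot": [0,0,0]},
    {"gripper": -1,"slide": [0,0,0.3],"rot": [0,0,0]},
  ],
)

```text
clock: 15.8
tool_pos: [477.5, -46.0, 246.3]
tcp_rot: [-0.0, 0.738, 0.675, -0.0]
contact_force: [-0.9, -0.8, 2.6]
opening: 0.4
grasp_force: 1.3
```

jog_arm(
  moves=[
    {"gripper": -1,"slide": [0,0,0.2],"rot": [0,0,0]},
    {"gripper": -1,"slide": [0,0,0.3],"rot": [0,0,0]},
  ],
)

```text
clock: 16.0
tool_pos: [477.6, -46.0, 243.5]
tcp_rot: [-0.0, 0.738, 0.675, -0.0]
contact_force: [-0.9, -0.2, 2.7]
opening: -0.0
grasp_force: 1.0
```

jog_arm(
  moves=[
    {"gripper": -1,"slide": [0,0,0.2],"rot": [0,0,0]},
    {"gripper": -1,"slide": [0,0,0.3],"rot": [0,0,0]},
  ],
)

```text
clock: 16.2
tool_pos: [477.7, -46.0, 240.5]
tcp_rot: [0.0, 0.738, 0.675, 0.0]
contact_force: [-0.6, 0.3, 1.2]
opening: 0.3
grasp_force: 0.7
```

jog_arm(
  moves=[
    {"gripper": -1,"slide": [0,0,0.2],"rot": [0,0,0]},
    {"gripper": -1,"slide": [0,0,0.2],"rot": [0,0,0]},
  ],
)

```text
clock: 16.4
tool_pos: [477.8, -46.0, 238.5]
tcp_rot: [0.0, 0.738, 0.675, 0.0]
contact_force: [-0.4, -0.4, 0.1]
opening: 0.1
grasp_force: 0.3
```

jog_arm(
  moves=[
    {"gripper": -1,"slide": [0,0,0.2],"rot": [0,0,0]},
    {"gripper": -1,"slide": [0,0,0.2],"rot": [0,0,0]},
  ],
)

```text
clock: 16.6
tool_pos: [477.7, -46.0, 236.5]
tcp_rot: [-0.0, 0.738, 0.675, -0.0]
contact_force: [-0.4, 1.0, 0.1]
opening: 0.1
grasp_force: 0.0
```

jog_arm(
  moves=[
    {"gripper": -1,"slide": [0,0,0.2],"rot": [0,0,0]},
    {"gripper": -1,"slide": [0,0,0.2],"rot": [0,0,0]},
  ],
)

```text
clock: 16.8
tool_pos: [477.6, -46.0, 234.5]
tcp_rot: [-0.0, 0.738, 0.675, -0.0]
contact_force: [-0.3, -0.3, -0.8]
opening: 0.1
grasp_force: 0.0
```

jog_arm(
  moves=[
    {"gripper": -1,"slide": [0,0,0.2],"rot": [0,0,0]},
    {"gripper": -1,"slide": [0,0,0.2],"rot": [0,0,0]},
  ],
)

```text
clock: 17.0
tool_pos: [477.6, -46.0, 232.5]
tcp_rot: [-0.0, 0.738, 0.675, -0.0]
contact_force: [-0.4, -0.4, 0.0]
opening: 0.1
grasp_force: 0.0
```

jog_arm(
  moves=[
    {"gripper": -1,"slide": [0,0,0.2],"rot": [0,0,0]},
    {"gripper": -1,"slide": [0,0,0.2],"rot": [0,0,0]},
  ],
)

```text
clock: 17.2
tool_pos: [477.6, -46.0, 230.5]
tcp_rot: [-0.0, 0.738, 0.675, -0.0]
contact_force: [-0.4, 0.2, 0.5]
opening: 0.3
grasp_force: 0.0
```

jog_arm(
  moves=[
    {"gripper": -1,"slide": [0,0,0.1],"rot": [0,0,0]},
    {"gripper": -1,"slide": [0,0,0.15],"rot": [0,0,0]},
  ],
)

```text
clock: 17.4
tool_pos: [477.7, -46.0, 229.2]
tcp_rot: [-0.0, 0.738, 0.675, -0.0]
contact_force: [-1.1, -0.1, 1.0]
opening: -0.6
grasp_force: 0.8
```

Touching the rubber now; a little further until the force clearly climbs.

jog_arm(
  moves=[
    {"gripper": -1,"slide": [0,0,0.1],"rot": [0,0,0]},
    {"gripper": -1,"slide": [0,0,0.2],"rot": [0,0,0]},
  ],
)

```text
clock: 17.6
tool_pos: [477.7, -46.0, 227.7]
tcp_rot: [0.0, 0.738, 0.675, 0.0]
contact_force: [-3.4, 0.6, 14.5]
opening: -0.0
grasp_force: 7.6
```

jog_arm(
  moves=[
    {"gripper": -1,"slide": [0,0,0.05],"rot": [0,0,0]},
    {"gripper": -1,"slide": [0,0,0.1],"rot": [0,0,0]},
  ],
)

```text
clock: 17.8
tool_pos: [477.7, -46.0, 227.2]
tcp_rot: [0.0, 0.738, 0.675, 0.0]
contact_force: [-4.5, 0.9, 20.1]
opening: -0.0
grasp_force: 10.0
```

jog_arm(
  moves=[
    {"gripper": -1,"slide": [0,0,-0.3],"rot": [0,0,0]},
    {"gripper": -1,"slide": [0,0,-1],"rot": [0,0,0]},
    {"gripper": -1,"slide": [0,0,-5],"rot": [0,0,0]},
    {"gripper": -1,"slide": [0,0,-8],"rot": [0,0,0]},
    {"gripper": -1,"slide": [7.5,-4.5,-8],"rot": [0,0,0]},
    {"gripper": -1,"slide": [7.5,-4.5,-8],"rot": [0,0,0]},
    {"gripper": -1,"slide": [7.5,-4.5,-8],"rot": [0,0,0]},
    {"gripper": -1,"slide": [7.5,-4.5,-8],"rot": [0,0,0]},
    {"gripper": -1,"slide": [7.5,-4.5,-8],"rot": [0,0,0]},
    {"gripper": -1,"slide": [7.5,-4.5,-8],"rot": [0,0,0]},
  ],
)

```text
clock: 18.8
tool_pos: [440.0, 32.0, 306.2]
tcp_rot: [0.0, 0.738, 0.675, 0.0]
contact_force: [-0.3, 0.8, 0.6]
opening: -0.3
grasp_force: 0.0
```

```bash
python3 - <<'E'
from h import *
from g import q
import cv2
co,s=np.cos(q[2]),np.sin(q[2]); W=lambda x,y,z:[q[0]+co*x-s*y,q[1]+s*x+co*y,z]
a=cv2.imread("pics/s5raw.png"); b=cams.snapshot("scene")[:,:,::-1]
for n,p in dict(open_handle=W(-110,0,160),shut_handle=W(-150,0,57)).items():
    u,v=pix("scene",p).round().astype(int); print(n,u,v,a[v-1:v+2,u-1:u+2].mean((0,1)).round(),b[v-1:v+2,u-1:u+2].mean((0,1)).round())
# pad position from top camera: darkness map near expected
c=cams.calibration("wrist"); im=cams.snapshot("wrist"); cv2.imwrite("pics/w7.png",im[:,:,::-1])
print("pad px",pix("wrist",W(-130,75,54),c))
E
python3 g.py -130 75 62 -1.5708
```

```text
open_handle 341 210 [19. 20. 20.] [ 79. 122. 179.]
shut_handle 351 237 [ 68. 106. 154.] [30. 35. 42.]
pad px [307.64735172 248.7255783 ]
t 18.9 now clamp [-130.1   74.9  133.1] F clamp [-0.4 -0.3  0.1]
slide cm [0.01 0.01 7.11] rot [-0.     0.    -0.001] j [ 0.05  0.32  2.1  -0.    0.73  0.13]
```

The handle stays down untouched. Now pressing the release pad.

jog_arm(
  moves=[
    {"gripper": -1,"slide": [0,0,4],"rot": [0,0,0]},
    {"gripper": -1,"slide": [0,0,6.5],"rot": [0,0,0]},
    {"gripper": -1,"slide": [0,0,7.2],"rot": [0,0,0]},
    {"gripper": -1,"slide": [0,0,7.6],"rot": [0,0,0]},
    {"gripper": -1,"slide": [0,0,7.9],"rot": [0,0,0]},
    {"gripper": -1,"slide": [0,0,8.2],"rot": [0,0,0]},
    {"gripper": -1,"slide": [0,0,8.4],"rot": [0,0,0]},
  ],
)

```text
clock: 19.6
tool_pos: [439.2, 32.7, 222.8]
tcp_rot: [-0.0, 0.738, 0.675, -0.0]
contact_force: [-5.2, 1.6, 8.9]
opening: 0.2
grasp_force: 4.6
```

```bash
python3 g.py -130 75 40 -1.5708
```

```text
t 19.6 now clamp [-130.7   75.5   49.8] F clamp [-5.3  1.1  8.9]
slide cm [-0.05  0.07  0.98] rot [-0. -0. -0.] j [0.05 0.49 2.13 0.   0.52 0.14]
```

jog_arm(
  moves=[
    {"gripper": -1,"slide": [0,0,0.2],"rot": [0,0,0]},
    {"gripper": -1,"slide": [0,0,0.4],"rot": [0,0,0]},
    {"gripper": -1,"slide": [0,0,0.6],"rot": [0,0,0]},
  ],
)

```text
clock: 19.9
tool_pos: [438.2, 32.7, 216.5]
tcp_rot: [-0.001, 0.737, 0.675, -0.001]
contact_force: [-6.1, 2.0, 6.2]
opening: 0.3
grasp_force: 3.8
```

jog_arm(
  moves=[
    {"gripper": -1,"slide": [0,0,0.2],"rot": [0,0,0]},
    {"gripper": -1,"slide": [0,0,0.4],"rot": [0,0,0]},
    {"gripper": -1,"slide": [0,0,0.5],"rot": [0,0,0]},
  ],
)

```text
clock: 20.2
tool_pos: [437.3, 32.7, 211.2]
tcp_rot: [-0.002, 0.738, 0.675, -0.002]
contact_force: [-8.2, 2.5, 6.1]
opening: 0.1
grasp_force: 4.3
```

```bash
cat > chk.py <<'E'
from h import *
from g import q
co,s=np.cos(q[2]),np.sin(q[2]); W=lambda x,y,z:[q[0]+co*x-s*y,q[1]+s*x+co*y,z]
b=cams.snapshot("scene")[:,:,::-1]
for n,p in dict(open_handle=W(-110,0,160),shut_handle=W(-150,0,57)).items():
    u,v=pix("scene",p).round().astype(int); print(n,b[v-1:v+2,u-1:u+2].mean((0,1)).round())
b=cams.snapshot("top")[:,:,::-1]; u,v=pix("top",W(-115,0,155)).round().astype(int); print("top open",b[v,u]); u,v=pix("top",W(-165,0,55)).round().astype(int); print("top shut end",b[v,u])
E
python3 chk.py
```

```text
open_handle [26. 27. 28.]
shut_handle [94. 95. 96.]
top open [22 24 26]
top shut end [113 126 129]
```

jog_arm(
  moves=[
    {"gripper": -1,"slide": [0,0,-0.5],"rot": [0,0,0]},
    {"gripper": -1,"slide": [0,0,-1.5],"rot": [0,0,0]},
    {"gripper": -1,"slide": [0,0,-4],"rot": [0,0,0]},
    {"gripper": -1,"slide": [5,0,-9],"rot": [0,0,0]},
    {"gripper": -1,"slide": [10,0,-14],"rot": [0,0,0]},
    {"gripper": -1,"slide": [15,0,-18],"rot": [0,0,0]},
    {"gripper": -1,"slide": [20,0,-18],"rot": [0,0,0]},
    {"gripper": -1,"slide": [20,0,-18],"rot": [0,0,0]},
    {"gripper": -1,"slide": [20,0,-18],"rot": [0,0,0]},
  ],
)

```text
clock: 21.2
tool_pos: [458.5, 236.6, 395.8]
tcp_rot: [0.001, 0.736, 0.677, 0.005]
contact_force: [0.7, -0.4, 0.0]
opening: 0.2
grasp_force: 0.0
```

```bash
python3 chk.py; python3 g.py -130 200 200 -1.5708; python3 - <<'E'
from h import *
from g import q
import cv2
# scene compare with pre-lock picture around clamp: difference count in the jaw/foot window
a=cv2.imread("pics/s5raw.png").astype(int); b=cams.snapshot("scene")[:,:,::-1].astype(int)
d=np.abs(a-b).max(2)>40; ys,xs=np.nonzero(d[235:310,225:335]); print("changed px",len(xs), list(zip(xs+225,ys+235))[:20])
d0=cv2.imread("pics/top0.png").astype(int); t=cams.snapshot("top")[:,:,::-1].astype(int)
for n,(u,v) in dict(pa=(294,210),pb=(284,240),pc=(383,259),spare=(387,306),driver=(487,297),box=(151,302)).items():
    r=14; print(n,int((np.abs(d0-t)[v-r:v+r,u-r:u+r].max(2)>40).sum()))
E
```

```text
open_handle [29. 31. 32.]
shut_handle [ 76. 119. 175.]
top open [29 30 32]
top shut end [ 40  93 152]
t 21.3 now clamp [-130.6  276.5  219.6] F clamp [-0.  -0.8  0.1]
slide cm [-7.65  0.04  1.95] rot [ 0.003 -0.001  0.002] j [ 0.45  0.27  1.89 -0.    0.98  0.53]
changed px 88 [(np.int64(333), np.int64(250)), (np.int64(334), np.int64(250)), (np.int64(332), np.int64(251)), (np.int64(333), np.int64(251)), (np.int64(334), np.int64(251)), (np.int64(332), np.int64(252)), (np.int64(333), np.int64(252)), (np.int64(334), np.int64(252)), (np.int64(334), np.int64(253)), (np.int64(334), np.int64(254)), (np.int64(267), np.int64(272)), (np.int64(268), np.int64(272)), (np.int64(269), np.int64(272)), (np.int64(270), np.int64(272)), (np.int64(265), np.int64(273)), (np.int64(266), np.int64(273)), (np.int64(267), np.int64(273)), (np.int64(268), np.int64(273)), (np.int64(269), np.int64(273)), (np.int64(263), np.int64(274))]
pa 0
pb 0
pc 0
spare 0
driver 0
box 471
```

The handle is open, the stud is down and the foot has not moved. The tool never went near the box; those changed pixels look like arm shadow or occlusion. Handing in.

```bash
python3 -c "
from rig import workorder; print(workorder.sign_off())"
```

```text
the job is handed in; nothing more can be done
None
```

I handed the job in at about 21 s; the sign-off returned no verdict. By my camera and force checks, the foot was slid to its stop, the pliers were locked and then freed with the release lever, and the jaw is open. I saw no bystander moved, but could not confirm the stud box by picture, and on the first push the gripper touched the jaw at about 12 N, under the 30 N limit.

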